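# Seat the bearing block and snap the toggle clamp shut

### The job

With the fingertips, push the green bearing block along its channel in the clamping fixture until it is fully home against the end stop; then push the clamp's red-balled handle over past center so that it snaps shut and its rubber pad bears on the block's foot. Only push: do not lift or tip the block, do not close the clamp before the block is home, and leave the other things on the bench where they are.

Things in the scene. Friction and masses are not known exactly. Their poses are not given: they have to be found in the camera images.
- fixture: Clamping fixture, bolted down: aluminium plate 235 x 160 x 12 mm, spanning x -120..115, y -47..113 mm of its frame. Origin on the bench under the channel's centre line; x runs along the channel to the end stop, away from the robot within 0.3 rad; y to the toggle clamp; z up. The block slides on the plate (z 12). Steel clamp cheeks at x 54..60 and 84..90, y 63..97, tops at z 58 mm.
- stop_face (a point): Point on the face of the dark steel end stop (60 mm wide, top at z 36 mm), at x 85, y 0, z 20 mm of the fixture's frame; axes as the fixture's. The block's far end touches here when home. Two dark guide rails, 44 mm apart inside, 8 mm thick, tops at z 22 mm, run from fixture x -12 to the stop.
- block: Loose green bearing block, 0.3 to 0.65 kg: foot 100 x 40 x 16 mm, round housing in the middle (46 mm diameter, 34 wide, top 51 mm up). Origin: centre of underside; x along its length and the channel. Starts flat on the plate, 30 to 60 mm short of the stop, far end between the rails (2 mm play a side), near end clear of them. Home: origin at fixture x 35 mm. Slides at 1 to 6 N.
- clamp (a joint): Handle angle, rad, about the fixture's x axis: 0 open (the start: handle leans 0.75 from upright towards fixture +y, arm raised), 1.10 closed on the block (handle leans 0.35 towards -y, arm level). A spring drives it away from the middle, 0.55: about 7 N at the ball towards -y starts it, the force falls to nothing at 0.55, then it snaps over by itself; it stays at either end.
- clamp_ball (a point): Centre of the red ball, 28 mm diameter, at the end of the clamp handle (steel rod 12 mm thick), 115 mm from the pivot. Open it is at x 72, y 153, z 131 mm in the fixture's frame; halfway at about y 98, z 160; closed at y 36, z 155 mm. So it rises some 30 mm on its way over.
- clamp_pivot (a point): The clamp's pivot, at x 72, y 75, z 47 mm in the fixture's frame (does not move); its axis is the fixture's x. A slim spring strut stands beside it at x 96 mm, from 30 mm below it up to a pin on the handle 40 mm from the pivot, and moves with the handle.
- clamp_pad (a point): Centre of the lower face of the clamp's rubber pad, 16 mm across, on a brass spindle at the end of a flat steel arm (16 mm wide, 85 mm long) rigid with the handle, 75 mm from the pivot. While open it is raised beside the channel (pad 105 mm, arm end 125 mm above the bench); closed, the arm is level, the pad is at fixture x 72, y 0, z 28 mm and the pad presses on the far end of the block's foot with about 10 N.
- pulley: Bystander: loose red belt pulley, 84 mm diameter, 30 mm high, right of the fixture. Origin at the centre of its underside.
- jar: Bystander: loose amber jar, 56 mm diameter, 75 mm high, right of the fixture. Origin at the centre of its underside.
- collar: Bystander: loose brass collar, 48 mm diameter, 22 mm high, left of the fixture's near end. Origin at the centre of its underside.
- carton: Bystander: loose cardboard carton 90 x 70 x 60 mm, to the left. Origin at the centre of its underside.
- can: Bystander: loose blue can, 64 mm diameter, 160 mm high, far left. Origin at the centre of its underside.
- wrench: Bystander: loose wrench 180 mm long, lying to the right. Origin at its middle.
There are look-alikes about, which are no part of the job. There is more than one size of the block; the one meant has the size given above.

How it is judged:
By the outcome, as a careful person would: the job done as asked, in the order asked, and still so for the second after the job is handed in, with the robot touching nothing.
It also fails if it takes over 45 s, if anything falls off the work surface, if the arm or the gripper's body presses on something with over 40 N, if the wrist force passes 120 N, or if a joint passes its speed limit or range.

### The arm

A 7-joint arm with a two-finger parallel gripper is mounted at the origin on the work surface. World frame = base frame: x ahead of the robot, y to its left, z up, the work surface at z = 0. Lengths are in mm, angles in rad, forces in N, time in s.
With the tool pointing down it reaches from about 400 to 875 mm from the base axis. Payload 4.4 kg.
Tool frame: the origin (TCP) lies at the very end of the fingers, on their centre line; the grasp point (between the pads) lies 19 mm behind it; y points along the fingers, x is the direction in which the jaws open and shut, and the axes are right-handed (so a half turn about y gives the same grasp; the last joint's range is limited). The gripper opens to 85 mm and grips with 20 to 120 N. Pads are 22 mm wide; open, the fingers measure 114 mm over their backs; the gripper's body (76 mm by 85 mm) begins 54 mm behind the grasp point. The pads swing forward as they close: fully open they stand 13 mm farther back than shut.
Start: joints at [-1.285, 0.628, 0.038, 1.517, -0.027, 0.996, -0.02], TCP at [223.959, 610.213, 231.313] pointing down, gripper open.
Joint ranges: [-3.06, 3.06], [-0.37, 2.12], [-1.25, 1.32], [0.18, 2.47], [-1.1, 4.24], [0.23, 1.98], [-2.94, 2.94]. Speed limits (rad/s): [2.57, 2.57, 3.14, 3.14, 3.14, 3.14, 3.14].

### API

Orientations are given as [roll, pitch, yaw] about the fixed x, y, z axes, in that order (R = Rz(yaw) Ry(pitch) Rx(roll)).
In Python, from cell import readout, eyes, finish_job gives the robot as it stands. The module is installed in compiled form; this text tells all that it offers.
- The arm moves only by the tool apply_moves, never from a script. Its argument "commands" is a list that holds one entry, the list of rows, each a list of 6 numbers: the shift along the tool's x, y, z in units of 0.04 m (1.0 is 0.04 m), then the turn, a rotation vector about the tool's x, y, z in units of 5 degrees (1.0 is 5 degrees). A call has 1 to 8 rows; each row shifts and turns the pose as measured when the row begins, along the tool's axes as they then stand; what a row does not reach is not made up. A row lasts 1/12 s, in which the tool goes at most 41.7 mm and 7.16 degrees, less where a joint would pass 70% of its speed; a pose out of reach is approached as far as the arm can. A call with a number of a shift or a turn outside -1 to 1 is refused whole. A call with a gripper value outside its range is refused whole. "claw" is the finger opening in mm, from 0 to 85.4, set as the call begins (left out, the last holds). The fingers move at their own pace and stop on an object; the grip force is fixed at half the most. Time passes only in rows, so rows that do not move let the fingers close. It gives the time, the measured TCP pose, the force and the opening at its end, in the units of the state.
- readout.read_state(): the state, without advancing time (a new reading comes with each control period).
- eyes.get_image(name): name is "scene" or "side" or "wrist"; returns a dict with "image" (480x640x3 uint8, red, green, blue), "mtx" (3x3 intrinsics, pixels), "rvec" (rotation vector, rad) and "tvec" (3), from world to camera coordinates, as OpenCV has them. Camera axes: x right, y down, z forward; pixel columns grow to the right and rows downward; lengths in mm; the calibration is good to about 2 mm. A picture is of the moment at which its call begins. There is no depth.
- finish_job(): hands the job in, once; it reports no verdict.
The state is a dict: "clock": time; "qpos": joint angles; "qd": joint speeds; "tau": joint torques, N m; "eef_pos": TCP position; "tool_rot": TCP orientation; "force": force on the tool from outside, world axes, zero at the start; "torque": the same for the moment, N m; "width": finger opening in mm.
Only numpy, scipy, OpenCV 4.12 (cv2) and the standard library are available. Lean on these libraries where they do the work, as an engineer would, in place of code of your own. Each camera call takes 0.05 s, during which the arm holds its last target. There are 200 camera calls.

## Working session

There is one attempt and no reset: what is moved stays moved. The work goes in short steps, Python scripts to look and compute and a tool call to move; the robot and the scene stay as the last step left them, time stands still between calls to the robot, and variables do not carry over. Pictures are saved under pics/ and viewed, about 8 in all and at most 12, crops included, and the job is handed in when it is done.

Besides the shell and the picture viewer there is one more tool, called as name(argument=value, ...), one argument or row to a line, values as JSON. apply_moves: Moves the arm, as the interface text tells. Shifts and turns lie within -1 to 1; 1 stands for 0.04 m of shift or 5 degrees of turn. Its arguments: {"type":"object","properties":{"commands":{"type":"array"},"claw":{"type":"number"}},"required":["commands"]}

```bash
mkdir -p pics; cat > h.py <<'E'
import numpy as np, cv2
from cell import readout, eyes, finish_job
def cam(n,save=None):
    d=eyes.get_image(n)
    if save: cv2.imwrite('pics/'+save,cv2.cvtColor(d['image'],cv2.COLOR_RGB2BGR))
    np.savez(f'{n}.npz',**{k:np.asarray(v) for k,v in d.items()})
    return d
def load(n): return dict(np.load(f'{n}.npz'))
def ray(d,u,v):
    R=cv2.Rodrigues(np.asarray(d['rvec'],float))[0]; t=np.asarray(d['tvec'],float).ravel()
    c=-R.T@t; p=np.linalg.inv(d['mtx'])@[u,v,1]; return c,R.T@p
def onz(d,u,v,z):
    c,r=ray(d,u,v); return c+r*(z-c[2])/r[2]
def proj(d,P):
    return cv2.projectPoints(np.asarray(P,float).reshape(-1,1,3),np.asarray(d['rvec'],float),np.asarray(d['tvec'],float),np.asarray(d['mtx'],float),None)[0].reshape(-1,2)
E
python3 - <<'E'
from h import *
cam('scene','a.png');cam('side','b.png')
print(readout.read_state())
E
```

```text
{'clock': 0.1, 'qpos': array([-1.2847974 ,  0.62925243,  0.03843547,  1.51828311, -0.02702365,
        0.99629486, -0.01999349]), 'qd': array([-0.00184163, -0.00263787,  0.00037589, -0.00338382,  0.00056639,
        0.0008533 ,  0.00089508]), 'tau': array([ 2.11619503e-03, -5.64540088e+01,  1.22995388e+00, -1.93972993e+01,
        1.12269621e-02,  5.55906721e-03, -3.16467049e-05]), 'eef_pos': array([223.74619812, 609.67256106, 230.47681531]), 'tool_rot': array([-1.57078866,  0.0017205 ,  1.21899822]), 'force': array([ 0.67362484,  0.33936478, -0.20200734]), 'torque': array([ 0.01787168, -0.02427909,  0.01253409]), 'width': 85.57279444229076}
```

View pics/a.png

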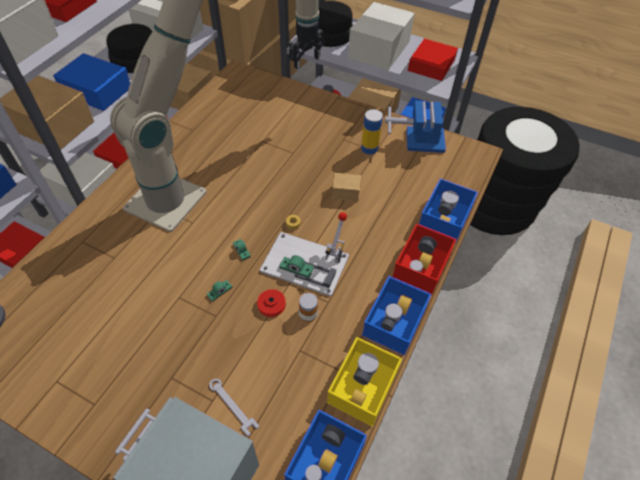

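View pics/b.png

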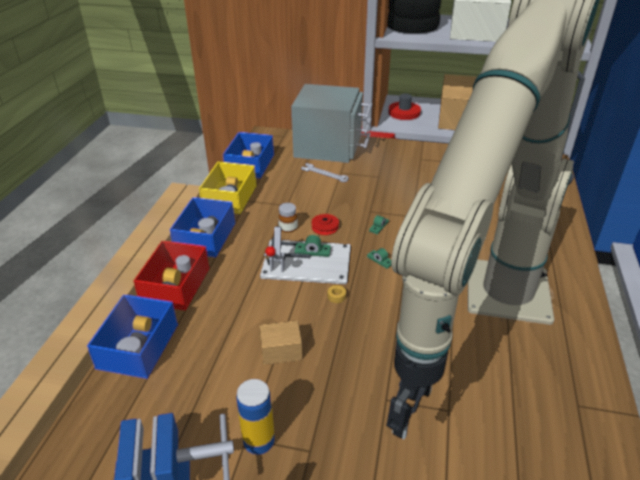

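The scene view shows the fixture near (305,263), with the block at (297,265) and the ball at (343,215). In the side view the fixture is near (307,262), with the ball at (270,251). Next I'll enlarge both.

```bash
python3 - <<'E'
from h import *
a=cv2.imread('pics/a.png')[200:310,250:365]; b=cv2.imread('pics/b.png')[215:300,250:365]
a=cv2.resize(a,None,fx=5,fy=5,interpolation=cv2.INTER_CUBIC)
b=cv2.resize(b,None,fx=6,fy=6,interpolation=cv2.INTER_CUBIC)
cv2.imwrite('pics/a2.png',a);cv2.imwrite('pics/b2.png',b)
for n in('scene','side'):
    d=load(n);print(ray(d,320,240)[0],d['mtx'][0,0])
d=load('scene')
for p in((273,235),(348,252),(330,293),(261,273)):print(onz(d,*p,12))
E
```

```text
[ 989.62643877 -813.18045774 1348.95686806] 522.659111557751
[ 248.30973514 1176.2786485  1021.32936563] 563.2794781824689
[407.97281848  35.72089726  12.        ]
[650.09187676  88.32537407  12.        ]
[667.16579143 -72.02595992  12.        ]
[ 449.51452592 -107.61721436   12.        ]
```

View pics/a2.png

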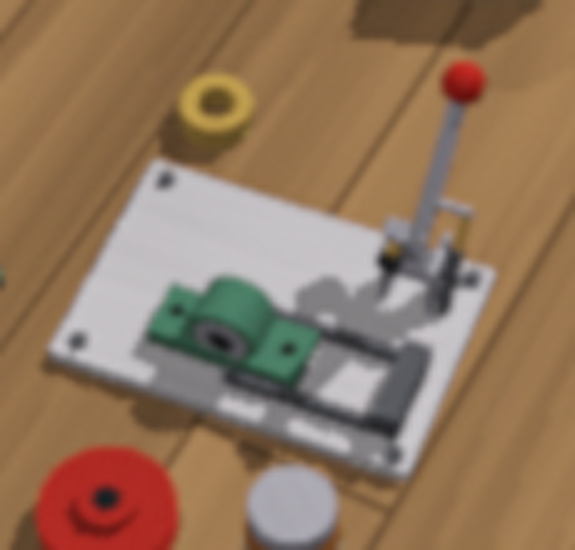

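View pics/b2.png

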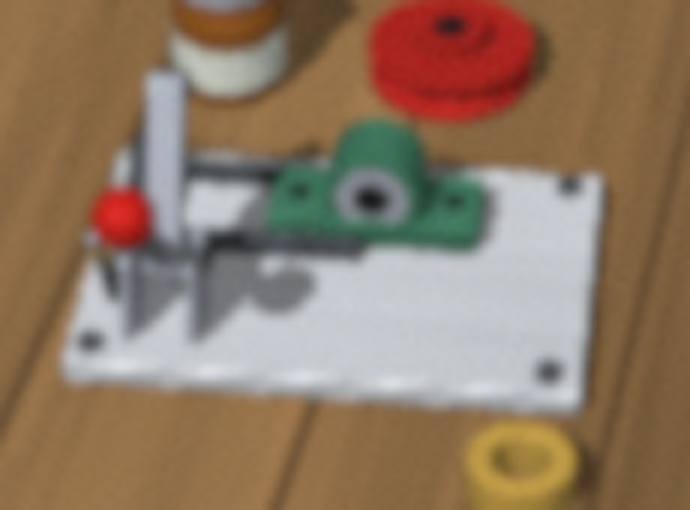

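```bash
cat > fit.py <<'E'
from h import *
from scipy.optimize import least_squares
S,T=load('scene'),load('side')
A=lambda x,y:(250+x/5-.4,200+y/5-.4); B=lambda x,y:(250+x/6-.4,215+y/6-.4)
F=[(S,-120,113,12,A(157,160)),(S,115,113,12,A(496,270)),(S,115,-47,12,A(408,472)),(S,-120,-47,12,A(50,352)),(S,72,153,131,A(464,82)),
(T,115,-47,12,B(120,150)),(T,-120,-47,12,B(603,175)),(T,-120,113,12,B(582,398)),(T,115,113,12,B(66,368)),(T,72,153,131,B(122,216))]
K=[(S,-50,20,28,A(170,284)),(S,-50,-20,28,A(148,327)),(S,50,-20,28,A(300,373)),(S,50,20,28,A(320,335)),
(T,50,20,28,B(270,225)),(T,-50,20,28,B(478,237)),(T,-50,-20,28,B(485,183))]
def W(p,x,y,z):
    c,s=np.cos(p[2]),np.sin(p[2]);return [p[0]+c*x-s*y,p[1]+s*x+c*y,z]
def res(p):
    r=[proj(d,W(p,x,y,z))[0]-uv for d,x,y,z,uv in F]
    r+=[proj(d,W(p,x+p[3],y,z))[0]-uv for d,x,y,z,uv in K]
    return np.ravel(r)
o=least_squares(res,[540,-20,0.1,-10],x_scale=[10,10,.1,10],loss='soft_l1')
print(o.x);print(res(o.x).reshape(-1,2).round(1))
np.save('p.npy',o.x)
E
python3 fit.py
```

```text
[ 5.51601486e+02 -3.87672553e+01  1.09855537e-01 -1.65343668e+01]
[[-1.  -0.6]
 [-0.1 -0.7]
 [-0.2 -0.3]
 [-0.4 -0.7]
 [-0.5 -0.3]
 [-0.1 -0.3]
 [-0.7  0.2]
 [-0.7 -0.2]
 [-1.2 -0.8]
 [ 0.   0.5]
 [ 0.  -1.4]
 [-0.8 -0.1]
 [-0.7  0.9]
 [ 0.1 -1.7]
 [-1.  -1.1]
 [-0.2 -1. ]
 [-0.2 -0.8]]
```

apply_moves(
  commands=[
    [[0,0,0,0,-1,0],[0,0,0,0,-1,0],[0,0,0,0,-1,0],[0,0,0,0,-1,0],[0,0,0,0,-1,0],[0,0,0,0,-0.3,0],[-0.5,0,-0.1,0,0,0],[-1,0,-0.2,0,0,0]],
  ],
  claw=0,
)

```text
clock: 0.77
eef_pos: [237.5, 555.7, 225.7]
tool_rot: [-1.564, 0.002, 1.715]
force: [1.1, 1.0, -0.2]
width: 0.1
```

apply_moves(
  commands=[
    [[-1,0,-0.2,0,0,0],[-1,0,-0.2,0,0,0],[-1,0,-0.2,0,0,0],[-1,0,-0.2,0,0,0],[-1,0,-0.2,0,0,0],[-1,0,-0.2,0,0,0],[-1,0,-0.2,0,0,0],[-1,0,-0.2,0,0,0]],
  ],
)

```text
clock: 1.43
eef_pos: [345.8, 239.9, 223.2]
tool_rot: [-1.561, 0.005, 1.723]
force: [0.6, -0.4, 0.6]
width: 0.4
```

```bash
cat > st.py <<'E'
from h import *
p=np.load('p.npy');s=readout.read_state();c,n=np.cos(p[2]),np.sin(p[2])
d=s['eef_pos']-[p[0],p[1],0]
print('fix',(c*d[0]+n*d[1]).round(1),(-n*d[0]+c*d[1]).round(1),d[2].round(1),'rot',(s['tool_rot']-[0,0,p[2]]).round(3),'F',s['force'].round(1),'w',s['width'],'t',s['clock'],'q',s['qpos'].round(2))
E
python3 st.py
```

```text
fix -174.0 299.6 223.2 rot [-1.561  0.005  1.614] F [ 0.6 -0.4  0.6] w 0.4040720672336436 t 1.4333 q [-0.6   0.33 -0.09  2.12  0.04  0.71  1.  ]
```

apply_moves(
  commands=[
    [[-0.9,0,-0.2,0,0.25,0],[-0.9,0,-0.2,0,0.25,0],[-0.9,0,-0.2,0,0,0],[-0.9,0,-0.2,0,0,0],[-0.9,0,-0.2,0,0,0],[-0.9,0,-0.2,0,0,0],[-0.9,0,-0.2,0,0,0],[-0.8,0,-0.2,0,0,0]],
  ],
)

```text
clock: 2.1
eef_pos: [442.7, -51.6, 224.0]
tool_rot: [-1.56, 0.006, 1.676]
force: [0.5, -0.1, 0.4]
width: -0.0
```

apply_moves(
  commands=[
    [[0,0,0,0,0,0],[0,0,0,0,0,0]],
  ],
)

```text
clock: 2.27
eef_pos: [444.3, -60.3, 223.7]
tool_rot: [-1.561, 0.01, 1.663]
force: [-0.6, -0.2, -0.2]
width: -0.1
```

```bash
python3 st.py
```

```text
fix -109.0 -9.6 223.7 rot [-1.561  0.01   1.553] F [-0.6 -0.2 -0.2] w -0.13402319694114695 t 2.2667 q [0.05 0.36 0.01 2.06 0.01 0.73 1.72]
```

apply_moves(
  commands=[
    [[0.24,0.5,0,0,-0.2,0],[0,0.9,0,0,0,0],[0,0.9,0,0,0,0],[0,0.9,0,0,0,0],[0,0.9,0,0,0,0],[0,0.3,0,0,0,0],[0,0,0,0,0,0],[0,0,0,0,0,0]],
  ],
)

```text
clock: 2.93
eef_pos: [443.9, -45.2, 41.5]
tool_rot: [-1.566, 0.007, 1.688]
force: [0.5, 0.1, -0.5]
width: 0.3
```

```bash
python3 st.py
```

```text
fix -107.7 5.4 41.5 rot [-1.566  0.007  1.578] F [ 0.5  0.1 -0.5] w 0.3441952710970369 t 2.9333 q [ 0.04  0.7  -0.02  2.21  0.08  0.23  1.65]
```

apply_moves(
  commands=[
    [[-0.12,0,-0.25,0,0,0],[0,0.1,-0.2,0,0,0],[0,0.25,0,0,0,0],[0,0.2,0,0,0,0],[0,0,0,0,0,0],[0,0,0,0,0,0]],
  ],
)

```text
clock: 3.43
eef_pos: [462.7, -42.6, 18.8]
tool_rot: [-1.565, 0.003, 1.695]
force: [-0.6, -0.7, -0.0]
width: -0.3
```

```bash
python3 st.py; python3 -c "
from h import *
cam('wrist','w1.png')
b=cam('side')['image'][200:300,250:400,::-1];cv2.imwrite('pics/s1.png',cv2.resize(b,None,fx=5,fy=5,interpolation=cv2.INTER_CUBIC))"
```

```text
fix -88.8 5.9 18.8 rot [-1.565  0.003  1.585] F [-0.6 -0.7 -0. ] w -0.27628840366203833 t 3.4333 q [ 0.09  0.76 -0.09  2.17  0.3   0.23  1.43]
```

View pics/s1.png

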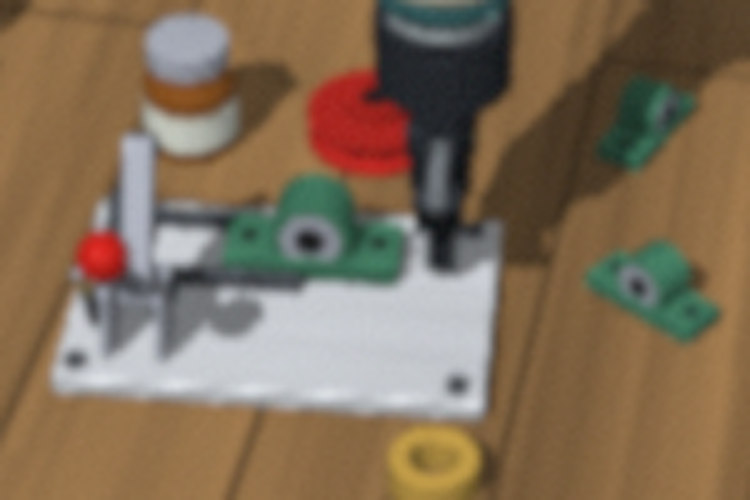

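The fingers are on the plate, just behind the block's near end, with a gap of about 12 mm. Next I'll centre them and push gently.

apply_moves(
  commands=[
    [[-0.15,0,-0.1,0,0,0],[0,0,0,0,0,0],[0,0,-0.15,0,0,0],[0,0,-0.15,0,0,0],[0,0,-0.2,0,0,0],[0,0,-0.2,0,0,0]],
  ],
)

```text
clock: 4.03
eef_pos: [492.0, -46.7, 19.8]
tool_rot: [-1.556, 0.005, 1.692]
force: [-5.2, -1.0, 4.5]
width: 0.1
```

```bash
python3 st.py
```

```text
fix -60.1 -1.4 19.8 rot [-1.556  0.005  1.583] F [-5.2 -1.   4.5] w 0.06968192811974543 t 4.0333 q [ 0.11  0.77 -0.12  2.08  0.29  0.32  1.44]
```

apply_moves(
  commands=[
    [[0,0,-0.2,0,0,0],[0,0,-0.2,0,0,0],[0,0,-0.2,0,0,0],[0,0,0,0,0,0]],
  ],
)

```text
clock: 4.37
eef_pos: [518.6, -43.3, 19.4]
tool_rot: [-1.554, 0.005, 1.692]
force: [0.7, -0.6, 0.5]
width: 0.5
```

```bash
python3 st.py
```

```text
fix -33.3 -0.9 19.4 rot [-1.554  0.005  1.583] F [ 0.7 -0.6  0.5] w 0.4871540326299577 t 4.3667 q [ 0.11  0.79 -0.13  2.01  0.28  0.38  1.44]
```

apply_moves(
  commands=[
    [[0,0,-0.1,0,0,0],[0,0,-0.1,0,0,0]],
  ],
)

```text
clock: 4.53
eef_pos: [525.8, -42.3, 19.0]
tool_rot: [-1.551, 0.005, 1.693]
force: [-11.6, -0.5, 9.4]
width: 0.2
```

apply_moves(
  commands=[
    [[0,0,-0.1,0,0,0]],
  ],
)

```text
clock: 4.62
eef_pos: [525.8, -42.4, 18.6]
tool_rot: [-1.542, 0.005, 1.692]
force: [-14.0, -1.2, 13.0]
width: -0.3
```

apply_moves(
  commands=[
    [[0,0,-0.1,0,0,0]],
  ],
)

```text
clock: 4.7
eef_pos: [525.6, -42.4, 18.2]
tool_rot: [-1.533, 0.006, 1.692]
force: [-9.4, -1.4, 8.1]
width: -0.1
```

```bash
python3 st.py
```

```text
fix -26.2 -0.8 18.2 rot [-1.533  0.006  1.582] F [-9.4 -1.4  8.1] w -0.11761513016063473 t 4.7 q [ 0.11  0.81 -0.14  1.97  0.28  0.42  1.45]
```

It stopped at TCP x = -26 mm, where home is expected, with 14 N on the tool. I'll back off and look.

apply_moves(
  commands=[
    [[0,0,0.3,-0.2,0,0],[0,0,0.4,-0.2,0,0],[0,0,0,0,0,0]],
  ],
)

```text
clock: 4.95
eef_pos: [501.1, -44.8, 18.8]
tool_rot: [-1.576, 0.005, 1.693]
force: [-1.5, 0.2, 0.2]
width: 0.0
```

```bash
python3 st.py; python3 -c "
from h import *
p=np.load('p.npy')
from fit import W
a=cam('scene')['image'];b=cam('side')['image']
S,T=load('scene'),load('side')
X=[(-15,20,28),(-15,-20,28),(85,20,28),(85,-20,28)]
A=cv2.resize(a[235:300,265:345,::-1],None,fx=5,fy=5,interpolation=cv2.INTER_CUBIC);B=cv2.resize(b[225:290,260:340,::-1],None,fx=5,fy=5,interpolation=cv2.INTER_CUBIC)
for im,d,o in((A,S,(265,235)),(B,T,(260,225))):
  for x in X:
    u=(proj(d,W(p,*x))[0]-o+.4)*5;cv2.circle(im,tuple(u.astype(int).tolist()),3,(255,0,255),-1)
cv2.imwrite('pics/c.png',np.hstack([A,B]))"
```

```text
fix -50.9 -0.5 18.8 rot [-1.576  0.005  1.583] F [-1.5  0.2  0.2] w 0.041919410708010744 t 4.95 q [ 0.11  0.78 -0.12  2.08  0.3   0.3   1.43]
[ 5.51601486e+02 -3.87672553e+01  1.09855537e-01 -1.65343668e+01]
[[-1.  -0.6]
 [-0.1 -0.7]
 [-0.2 -0.3]
 [-0.4 -0.7]
 [-0.5 -0.3]
 [-0.1 -0.3]
 [-0.7  0.2]
 [-0.7 -0.2]
 [-1.2 -0.8]
 [ 0.   0.5]
 [ 0.  -1.4]
 [-0.8 -0.1]
 [-0.7  0.9]
 [ 0.1 -1.7]
 [-1.  -1.1]
 [-0.2 -1. ]
 [-0.2 -0.8]]
```

View pics/c.png

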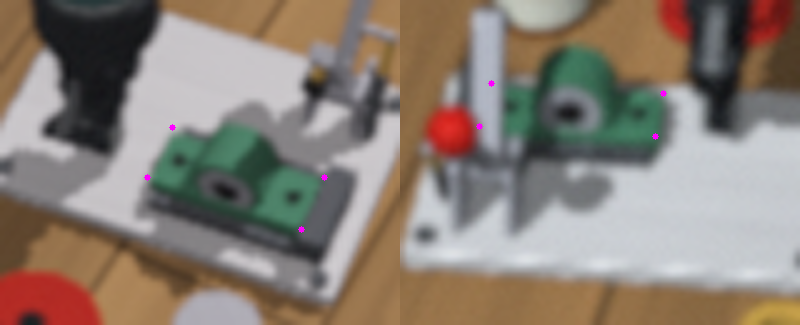

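In both views the block's far end touches the dark stop: the joint is at (325,200) in the left panel, and the near end shows at (660,135) in the right panel. The block is flat and between the rails. Next I'll go over to the outside of the ball.

apply_moves(
  commands=[
    [[0,-0.6,0,0,0,0],[0,-1,0,0,0,0],[0,-1,0,0,0,0],[0,-1,0,0,0,0],[0,-1,0,0,0,0],[0,-0.9,0,0,0,0],[0,0,0,0,0,0]],
  ],
)

```text
clock: 5.63
eef_pos: [517.8, -39.5, 251.2]
tool_rot: [-1.601, 0.001, 1.698]
force: [1.0, 0.1, -0.5]
width: -0.0
```

apply_moves(
  commands=[
    [[0.5,0,-0.3,0,0,0],[0.8,0,-0.5,0,0,0],[0.8,0,-0.5,0,0,0],[0.8,0,-0.5,0,0,0],[0.8,0,-0.5,0,0,0],[0.8,0,-0.5,0,0,0],[0.4,0,-0.2,0,0,0],[0,0,0,0,0,0]],
  ],
)

```text
clock: 6.3
eef_pos: [634.0, 181.9, 268.0]
tool_rot: [-1.636, -0.005, 1.689]
force: [0.2, -0.2, -0.3]
width: -0.2
```

```bash
python3 st.py; python3 -c "
from h import *
d=load('scene');
for q in ((346,176),(333,185),(360,184)):print(onz(d,*q,60).round())"
```

```text
fix 106.1 210.3 268.0 rot [-1.636 -0.005  1.579] F [ 0.2 -0.2 -0.3] w -0.2181313817249705 t 6.3 q [-0.16  0.59 -0.28  1.51  0.2   1.01  1.2 ]
[520. 339.  60.]
[500. 282.  60.]
[578. 328.  60.]
```

apply_moves(
  commands=[
    [[0,0,0.4,0.4,0,0],[0,0.2,0.4,0.4,0,0],[0,0.7,0,0,0,0],[0,0.9,0,0,0,0],[0,0.9,0,0,0,0],[0,0.6,0,0,0,0],[0,0,0,0,0,0],[0,0,0,0,0,0]],
  ],
)

```text
clock: 6.97
eef_pos: [606.2, 178.1, 132.0]
tool_rot: [-1.573, -0.008, 1.686]
force: [0.9, 0.4, 0.3]
width: -0.0
```

```bash
python3 st.py
```

```text
fix 78.0 209.5 132.0 rot [-1.573 -0.008  1.576] F [0.9 0.4 0.3] w -0.042577273503120176 t 6.9667 q [-0.17  0.73 -0.25  1.66  0.23  0.78  1.16]
```

apply_moves(
  commands=[
    [[0,0.25,0.15,0,0,0],[-0.3,0,0,0,0,0],[0,0,0,0,0,0],[0,0,0,0,0,0]],
  ],
)

```text
clock: 7.3
eef_pos: [604.9, 162.7, 126.9]
tool_rot: [-1.579, -0.008, 1.683]
force: [-0.4, -0.0, 1.0]
width: -0.2
```

```bash
python3 st.py; python3 -c "
from h import *
a=cam('scene')['image'];b=cam('side')['image']
A=cv2.resize(a[190:290,290:370,::-1],None,fx=5,fy=5,interpolation=cv2.INTER_CUBIC);B=cv2.resize(b[200:300,240:320,::-1],None,fx=5,fy=5,interpolation=cv2.INTER_CUBIC)
cv2.imwrite('pics/d.png',np.hstack([A,B]))"
```

```text
fix 75.1 194.4 126.9 rot [-1.579 -0.008  1.573] F [-0.4 -0.   1. ] w -0.19192973366858412 t 7.3 q [-0.15  0.72 -0.25  1.69  0.23  0.75  1.17]
```

View pics/d.png

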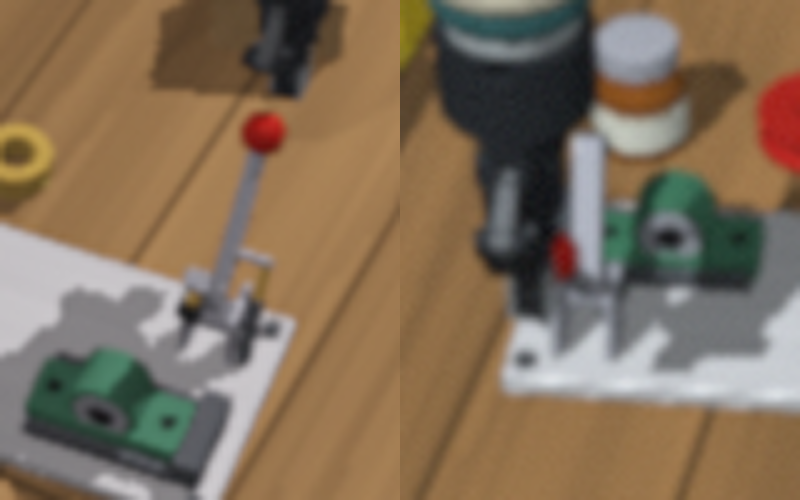

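The fingertip is outside the ball: the tip is at (288,92) and the ball at (265,130) in the scene panel. It sits a few mm towards +x, so I'll shift it by -4 mm and push.

apply_moves(
  commands=[
    [[0,0.1,0.1,0,0,0],[-0.25,0,0,0,0,0],[-0.25,0,0,0,0,0],[-0.25,0,0,0,0,0],[-0.25,0,0,0,0,0]],
  ],
)

```text
clock: 7.82
eef_pos: [605.1, 144.1, 128.5]
tool_rot: [-1.59, -0.038, 1.695]
force: [-6.9, 14.8, 7.1]
width: -0.4
```

```bash
python3 st.py
```

```text
fix 73.2 175.9 128.5 rot [-1.59  -0.038  1.585] F [-6.9 14.8  7.1] w -0.4378018601487103 t 7.8167 q [-0.09  0.71 -0.28  1.71  0.22  0.72  1.23]
```

apply_moves(
  commands=[
    [[-0.4,0.05,0,0,0,0],[-0.4,0.05,0,0,0,0],[-0.4,0.05,0,0,0,0]],
  ],
)

```text
clock: 8.07
eef_pos: [605.3, 141.3, 131.6]
tool_rot: [-1.6, -0.094, 1.72]
force: [-11.2, 22.3, 19.2]
width: 0.1
```

```bash
python3 st.py
```

```text
fix 73.1 173.1 131.6 rot [-1.6   -0.094  1.611] F [-11.2  22.3  19.2] w 0.06005434370005446 t 8.0667 q [-0.02  0.71 -0.33  1.72  0.19  0.71  1.3 ]
```

The force is as much upward as sideways, because the ball rises about 43° as it moves and drags on the finger. I'll back off, straighten the tool, go lower and follow the arc upward.

apply_moves(
  commands=[
    [[0.5,0,0,0,0,0],[0,0,0,0,0,0],[0,0,0,0,0,0]],
  ],
)

```text
clock: 8.32
eef_pos: [601.7, 166.1, 136.9]
tool_rot: [-1.604, -0.102, 1.725]
force: [-0.6, -0.5, -0.3]
width: -0.2
```

```bash
cat >> st.py <<'E'
from scipy.spatial.transform import Rotation as Ro
R=Ro.from_euler('xyz',s['tool_rot']);D=Ro.from_euler('xyz',[-np.pi/2,0,p[2]+np.pi/2])
print('turn units',(np.degrees((R.inv()*D).as_rotvec())/5).round(2))
E
python3 st.py
```

```text
fix 72.3 198.1 136.9 rot [-1.604 -0.102  1.615] F [-0.6 -0.5 -0.3] w -0.2252088336324028 t 8.3167 q [-0.05  0.7  -0.34  1.72  0.19  0.71  1.28]
turn units [0.35 0.49 1.18]
```

apply_moves(
  commands=[
    [[0,0.1,0,0.2,0.3,0.6],[0,0.25,0,0.2,0.2,0.6],[0,0.2,0,0,0,0],[0,0,0,0,0,0],[0,0,0,0,0,0]],
  ],
)

```text
clock: 8.73
eef_pos: [603.2, 160.7, 114.0]
tool_rot: [-1.566, 0.008, 1.675]
force: [0.4, 0.1, -0.0]
width: 0.3
```

```bash
python3 st.py
```

```text
fix 73.1 192.6 114.0 rot [-1.566  0.008  1.565] F [ 0.4  0.1 -0. ] w 0.3371504480232362 t 8.7333 q [-0.17  0.74 -0.23  1.69  0.24  0.75  1.15]
turn units [-0.05 -0.07 -0.09]
```

apply_moves(
  commands=[
    [[-0.25,0,0,0,0,0],[-0.35,-0.3,0,0,0,0],[-0.4,-0.35,0,0,0,0],[-0.4,-0.35,0,0,0,0]],
  ],
)

```text
clock: 9.07
eef_pos: [606.4, 109.3, 151.8]
tool_rot: [-1.562, -0.005, 1.682]
force: [0.8, 3.1, -0.7]
width: -0.1
```

```bash
python3 st.py
```

```text
fix 70.7 141.2 151.8 rot [-1.562 -0.005  1.572] F [ 0.8  3.1 -0.7] w -0.09558242773691263 t 9.0667 q [-0.06  0.69 -0.27  1.68  0.22  0.81  1.26]
turn units [-0.1   0.01  0.06]
```

apply_moves(
  commands=[
    [[-0.3,0.1,0,0,0,0],[-0.3,0,0,0,0,0],[-0.3,0,0,0,0,0],[0,0,0,0,0,0]],
  ],
)

```text
clock: 9.4
eef_pos: [614.5, 67.8, 155.1]
tool_rot: [-1.575, -0.011, 1.674]
force: [-0.6, -1.9, 0.0]
width: -0.1
```

```bash
python3 st.py; python3 -c "
from h import *
a=cam('scene')['image'];b=cam('side')['image']
A=cv2.resize(a[190:300,270:350,::-1],None,fx=5,fy=5,interpolation=cv2.INTER_CUBIC);B=cv2.resize(b[180:290,240:320,::-1],None,fx=5,fy=5,interpolation=cv2.INTER_CUBIC)
cv2.imwrite('pics/e.png',np.hstack([A,B]))"
```

```text
fix 74.2 99.0 155.1 rot [-1.575 -0.011  1.565] F [-0.6 -1.9  0. ] w -0.11567112712477363 t 9.4 q [ 0.02  0.68 -0.27  1.68  0.22  0.8   1.32]
turn units [ 0.05 -0.07  0.13]
```

View pics/e.png

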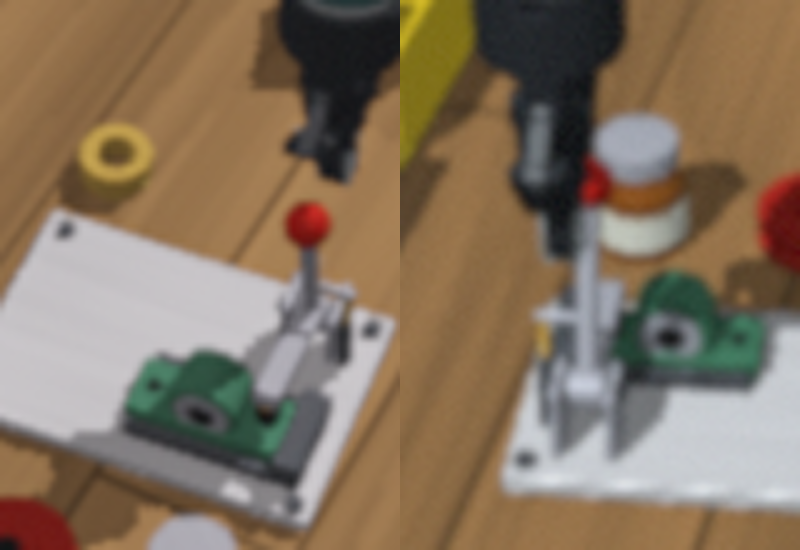

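The handle is over, with the ball at (307,224) in the scene panel, and the arm lies on the block's foot. I'll retreat and take a last check.

apply_moves(
  commands=[
    [[0.6,0,0,0,0,0],[0.8,-0.3,0,0,0,0],[0.8,-0.8,0,0,0,0],[0.8,-0.8,0,0,0,0],[0.8,-0.4,0,0,0,0],[0,0,0,0,0,0],[0,0,0,0,0,0],[0,0,0,0,0,0]],
  ],
)

```text
clock: 10.17
eef_pos: [593.5, 227.8, 245.9]
tool_rot: [-1.563, -0.014, 1.677]
force: [-0.5, 0.0, -0.6]
width: -0.2
```

```bash
python3 st.py; python3 -c "
from h import *
p=np.load('p.npy');c,n=np.cos(p[2]),np.sin(p[2])
a=cam('scene')['image'];b=cam('side')['image'];S,T=load('scene'),load('side')
for d in(S,T): print('expected closed ball',proj(d,[p[0]+c*72-n*36,p[1]+n*72+c*36,155])[0]-((270,200) if d is S else (250,190)), 'x5')
A=cv2.resize(a[200:320,270:350,::-1],None,fx=5,fy=5,interpolation=cv2.INTER_CUBIC);B=cv2.resize(b[190:310,250:330,::-1],None,fx=5,fy=5,interpolation=cv2.INTER_CUBIC)
cv2.imwrite('pics/f.png',np.hstack([A,B]))
for o,m,k in(('a.png',a,'scene'),('b.png',b,'side')):
  g=cv2.absdiff(cv2.imread('pics/'+o),m[:,:,::-1].copy()).max(2)>60
  n,l,st,ce=cv2.connectedComponentsWithStats(g.astype(np.uint8))
  print(k,[s[:5].tolist() for s in st[1:] if s[4]>12])
"
```

```text
fix 70.9 260.4 245.9 rot [-1.563 -0.014  1.567] F [-0.5  0.  -0.6] w -0.23129934233783847 t 10.1667 q [-0.23  0.61 -0.29  1.53  0.17  1.03  1.12]
turn units [-0.09 -0.04  0.16]
expected closed ball [58.67634148 39.73247348] x5
expected closed ball [26.88685123 26.67671782] x5
scene [[203, 0, 5, 8, 26], [218, 0, 32, 14, 281], [262, 0, 25, 19, 255], [289, 0, 92, 57, 1705], [161, 3, 20, 12, 152], [310, 5, 9, 11, 59], [155, 26, 31, 16, 95], [134, 33, 24, 40, 465], [187, 35, 25, 22, 170], [274, 34, 5, 5, 13], [332, 47, 13, 8, 52], [290, 48, 8, 16, 49], [360, 64, 22, 14, 206], [110, 74, 32, 49, 310], [357, 75, 20, 11, 132], [179, 80, 10, 6, 29], [365, 88, 13, 5, 34], [365, 110, 11, 12, 95], [138, 112, 24, 11, 55], [347, 121, 5, 10, 36], [118, 126, 17, 23, 231], [142, 129, 8, 12, 31], [349, 128, 24, 39, 420], [155, 131, 12, 17, 119], [115, 138, 12, 20, 43], [170, 138, 2, 9, 14], [181, 179, 23, 16, 189], [339, 213, 8, 10, 53], [325, 237, 8, 11, 63], [326, 248, 4, 6, 17], [294, 251, 8, 4, 19], [339, 250, 4, 8, 21], [283, 252, 9, 5, 27], [280, 257, 24, 23, 259], [311, 256, 8, 5, 22], [266, 260
[... 390 characters left out ...]
1551], [244, 118, 4, 4, 13], [453, 131, 4, 6, 13], [246, 171, 27, 71, 795], [555, 177, 20, 54, 319], [506, 178, 4, 9, 31], [546, 181, 21, 32, 384], [506, 194, 7, 14, 68], [453, 201, 37, 85, 576], [274, 213, 6, 8, 38], [499, 213, 45, 54, 1475], [275, 222, 4, 5, 14], [288, 234, 13, 9, 73], [281, 236, 4, 9, 21], [308, 236, 20, 20, 188], [462, 238, 20, 49, 347], [293, 243, 7, 6, 15], [313, 242, 32, 26, 250], [280, 244, 16, 10, 89], [265, 246, 17, 15, 114], [293, 260, 9, 7, 50], [395, 263, 4, 10, 18], [406, 276, 40, 23, 467], [447, 278, 4, 15, 31], [453, 296, 67, 105, 2402], [400, 299, 48, 53, 742], [436, 315, 15, 18, 212], [387, 336, 63, 102, 2699], [442, 397, 6, 12, 40], [437, 411, 10, 11, 71]]
```

View pics/f.png

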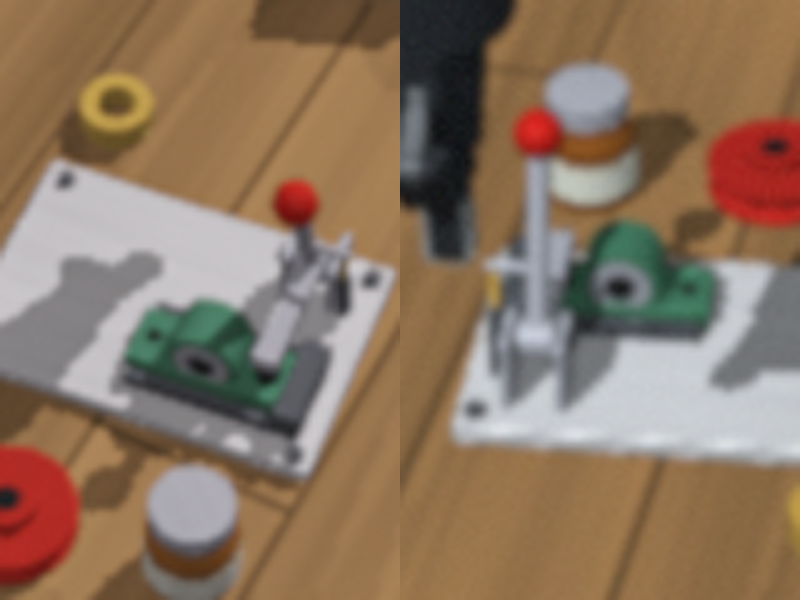

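The ball is at (296,202) and (537,132); the predicted closed positions are (293,199) and (534,133). The block is against the stop, and there is no image change at the jar, pulley or collar.

```bash
python3 -c "
from h import *
print(finish_job())"
```

```text
the job is handed in; nothing more can be done
None
```

The block is home and the clamp is shut on it. I handed the job in at about 10 s on the robot's clock, with the arm clear and reading almost no force.

- **Block:** I pushed the near end of the foot with closed fingertips until it stopped hard at about 14 N. The fingers stopped 26 mm short of the fixture's origin, which is where the home position puts them. Both camera views show the block flat, between the rails and against the stop.
- **Clamp:** My first straight push on the ball did not carry it over. The ball dragged the fingers upward and the force rose to about 30 N, so I backed off. I then started lower and followed the ball's arc, and the handle snapped over.
- **Last checks:** After I retreated, the ball was within 1 pixel of its predicted closed position in both views. The arm was down on the far end of the foot. Comparing the images from before and after showed no change at the jar, pulley or collar. The image comparison turned up no sign that the carton, can or wrench had moved, but I did not look at them closely.
- **Not measured:** I did not measure the pad's force on the foot. I saw the block touching the stop only to camera accuracy, about 1–2 mm.

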